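# Rock the battery sorter's gate over and feed the battery down the right chute

## Robot

A 6-joint arm with a two-finger parallel gripper is mounted at the origin on a cart in front of the work surface, level with it; the furniture and walls round the work are solid. World frame = base frame: x ahead of the robot, y to its left, z up, the work surface at z = 0. Lengths are in m, angles in degrees, forces in N, time in s.
With the tool pointing down it reaches from about 0.4 to 0.825 m from the base axis. Payload 7 kg.
Tool frame: the origin (TCP) lies midway between the tips of the shut fingers; the grasp point (between the pads) lies 19 mm behind it; z points along the fingers, y is the line along which they close (so a half turn about z gives the same grasp; the last joint's range is limited). The gripper opens to 88 mm and grips with 3 to 60 N. Pads are 19 mm wide; open, the fingers measure 130 mm over their backs; the gripper's body (78 mm by 193 mm) begins 47 mm behind the grasp point.
Start: joints at [-54.597, 20.546, 0.682, 0, -70.136, -16.507], TCP at [0.219, -0.639, 0.227] pointing down, gripper open.
Joint ranges: [-176.03, 176.03], [-82.01, 121.73], [-58.28, 71.71], [-173.87, 95.51], [-174.79, -0.11], [-173.66, 173.66]. Speed limits (degrees/s): [136.94, 136.94, 172.46, 180, 180, 180].

## Interface

Orientations are given as [roll, pitch, yaw] about the fixed x, y, z axes, in that order (R = Rz(yaw) Ry(pitch) Rx(roll)).
In Python, from plant import r gives the robot as it stands. The module is installed in compiled form; this text tells all that it offers.
- The arm moves only by the tool play_rows, never from a script. Its argument "rows" is a list of rows, each an object with "slide": the shift along the tool's x, y, z as a fraction of full scale, a list of three; "delta_rot": the turn, a rotation vector about the tool's x, y, z as a fraction of full scale, a list of three; "fingers": the opening, from -1 (shut) to 1 (fully open). In form: [{"slide": [x, y, z], "delta_rot": [rx, ry, rz], "fingers": fingers}, ...]. A call has 1 to 8 rows; each row shifts and turns the commanded pose from where the row before left it, along the tool's axes as they then stand; what a row does not reach is not made up. Full scale, the value 1, is 0.15 m for a shift and 0.08 rad for a turn. A row lasts 1/8 s, in which the tool goes at most 62.5 mm and 10.7 degrees, less where a joint would pass 70% of its speed; a pose out of reach is approached as far as the arm can. A call with a number of a shift or a turn outside -1 to 1 is refused whole. A call with a gripper value outside its range is refused whole. The fingers move at their own pace and stop on an object; "squeeze" is the grip in N (left out, the last holds). Time passes only in rows, so rows that do not move let the fingers close. It gives the time, the measured TCP pose, the force, the opening and the grip force at its end, in the units of the state.
- r.get_state(): the state, without advancing time (a new reading comes with each control period).
- r.capture(name): name is "scene" or "top"; returns a dict with "image" (400x640x3 uint8, blue, green, red), "fx", "fy", "cx", "cy" (pixels), "R" (3x3) and "t" (3): a world point X has camera coordinates R X + t. Camera axes: x right, y down, z forward; pixel columns grow to the right and rows downward; lengths in m; the calibration is good to about 2 mm. A picture is of the moment at which its call begins. There is no depth.
- r.close_job(): hands the job in; it is judged then, once.
The state is a dict: "time_s": time; "joints": joint angles; "qd": joint speeds; "joint_torque": joint torques, N m; "tcp_pos": TCP position; "eef_rot": TCP orientation; "contact_force": force on the tool from outside, world axes, zero at the start; "moment": the same for the moment, N m; "gripper_width": finger opening in m; "gripper_force": force on a finger pad.
Only numpy, scipy, OpenCV 4.12 (cv2) and the standard library are available. Lean on these libraries where they do the work, as an engineer would, in place of code of your own. Each camera call takes 0.05 s, during which the arm holds its last target. There are 200 camera calls.

## Task

The seesaw gate of the small battery sorter is tipped to the left. With your fingertips press its raised right end down until the gate rests fully over to the right, then gently push the battery that waits on the sorter's top shelf to the right, over the shelf's edge, and let it roll by itself down the gate into the right-hand bin. Do not grip or lift the battery, leave the gate tipped to the right, and do not disturb the other things on the worktop.

Things in the scene. Friction and masses are not known exactly. Their poses are not given: they have to be found in the camera images.
- sorter: Battery sorter fixed to the worktop, grey plastic and steel, 94 x 314 mm. Origin: centre of its underside; x to its back, y to its left, z up (robot's view). The seesaw gate pivots 62 mm up at x = y = 0. At y = -0.0125 to -0.0165 stands a stop plate, 84 to 116 mm high; the battery rolls out under it. The gate right of that plate is open from above.
- right_bin (a point): Middle of the right-hand bin's floor, 12 mm above the worktop, 107 mm right of the pivot. Open bin, inside 91 mm (sorter y) by 74 mm (x), side walls 34 mm high, outer end wall 64 mm. A like bin is at the left end.
- gate (a joint): Angle of the seesaw gate about the sorter's x axis, rad: -0.24 fully tipped left (right end raised), +0.24 fully tipped right (right end low), solid stops. Starts at -0.24 to -0.17. Stays where it is left (light friction, about 1 N at its end). Steel trough 150 mm long (75 mm either side of the pivot), 68 mm wide, side lips 5 mm above its floor.
- gate_right (a point): Point to press on the gate: middle of its upper surface, 66 mm right of the pivot; it moves with the gate, from about 80 mm above the worktop (tipped left) to about 48 mm (tipped right). Inside width between the lips there 62 mm.
- shelf_edge (a point): Middle of the top shelf's right edge, on its surface, 97 mm above the worktop, 13 mm left of the pivot. The shelf is a shallow V: it falls 2 mm to its lowest line 29 mm left of here, where the battery lies, and rises 3 mm to its open left end 92 mm left of here. Guides at front and back, 60 mm apart, top 101 mm above the worktop. Right of the edge is a 25 mm wide drop slot above the gate.
- battery_center (a point): Centre of the battery (cylinder 50 mm long, 17 mm in diameter, 23 g, green with a white end; the only one on the sorter), a loose battery lying on the shelf at the bottom of its shallow V, its axis along the sorter's x; at the start about 42 mm left of the pivot and 103 mm above the worktop. It rolls freely.
- dropper_a: Bystander: eye-drop bottle with green cap, 25 x 25 x 80 mm, standing behind the sorter; origin under its centre.
- dropper_b: Bystander: eye-drop bottle with white cap, 25 x 25 x 88 mm, standing right of the sorter; origin under its centre.
- lens_case: Bystander: contact lens case with two caps, 36 x 72 x 18 mm, close behind the sorter (not the like one far back); origin under its centre.
- lens_pot: Bystander: black round lens pot, 66 mm in diameter, 33 mm high, right of the sorter; origin under its centre.
- gauze: Bystander: flat gauze pack, 55 x 95 x 9 mm, far right of the sorter; origin under its centre.
- eye_pads: Bystander: flat eye pad pack, 55 x 95 x 8 mm, far right of the sorter; origin under its centre.
- battery: The same battery as a body; its origin lies on its curved side (7.5 mm from the axis) and turns as it rolls: use battery_center.

How it is judged:
By the outcome, as a careful person would: the job done as asked, in the order asked, and still so for the second after the job is handed in, with the robot touching nothing.
It also fails if it takes over 42 s, if anything falls off the work surface, if the arm or the gripper's body presses on something with over 40 N, if the wrist force passes 120 N, or if a joint passes its speed limit or range.

## Working session

There is one attempt and no reset: what is moved stays moved. The work goes in short steps, Python scripts to look and compute and a tool call to move; the robot and the scene stay as the last step left them, time stands still between calls to the robot, and variables do not carry over. Pictures are saved under pics/ and viewed, at most 10 in all, crops included, and the job is handed in when it is done.

Besides the shell and the picture viewer there is one more tool, called as name([rows], argument=value, ...), one row to a line, values as JSON. play_rows: Moves the arm, as the interface text tells. Shift numbers are shares of 0.15 m and turn numbers shares of 0.08 rad, none past 1 either way. Its arguments: {"type":"object","properties":{"rows":{"type":"array"},"squeeze":{"type":"number"}},"required":["rows"]}

```bash
mkdir -p pics; python3 - <<'E'
from plant import r
import cv2,numpy as np
for n in("scene","top"):
    c=r.capture(n);cv2.imwrite(f"pics/{n}0.png",c["image"])
    print(n,c["fx"],c["fy"],c["cx"],c["cy"],np.round(c["R"],4).tolist(),np.round(c["t"],4).tolist())
s=r.get_state();print(s)
E
```

```text
scene 464.37397696271574 464.37397696271574 316.0574949215832 193.01122310652795 [[0.4806, -0.8767, -0.0217], [-0.4554, -0.2284, -0.8605], [0.7494, 0.4235, -0.509]] [-0.2692, 0.3567, 0.9]
top 406.0838065861686 406.0838065861686 319.5504896324075 201.00972075840463 [[-0.0207, -0.9998, -0.0053], [-0.9758, 0.0214, -0.2176], [0.2177, 0.0007, -0.976]] [0.0179, 0.5927, 1.1275]
{'time_s': 0.1, 'joints': array([-5.45975296e+01,  2.05893952e+01,  6.39775336e-01, -1.83667128e-02,
       -7.01372565e+01, -1.65073979e+01]), 'qd': array([-0.01305147, -0.05099115,  0.22512185,  0.0295029 ,  0.04152352,
        0.06017207]), 'joint_torque': array([-1.39431158e-03, -5.84161341e+01,  2.93749559e+01,  7.01547727e+00,
        1.01702049e-02, -5.85125531e-05]), 'tcp_pos': array([ 0.21842917, -0.6382148 ,  0.22569682]), 'eef_rot': array([ 1.79911798e+02, -8.13223540e-03, -1.61111175e+02]), 'contact_force': array([ 0.41225185, -0.54446791,  0.33241739]), 'moment': array([-0.00017845, -0.03652204,  0.03431429]), 'gripper_force': 0.0, 'gripper_width': 0.08758999785929321}
```

View pics/scene0.png

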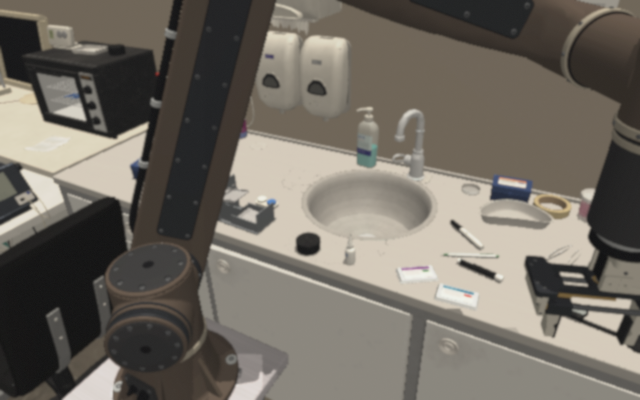

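View pics/top0.png

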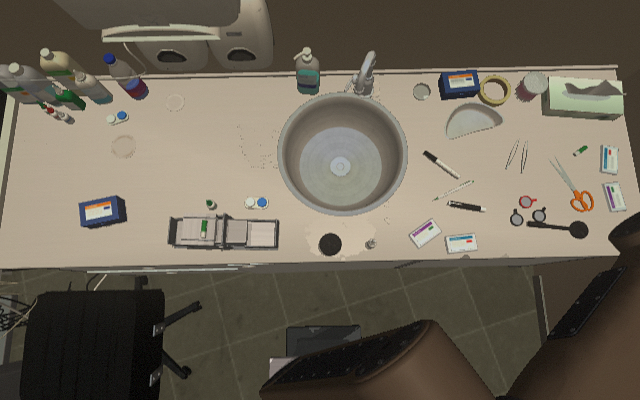

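The top view shows the sorter at about u 168–279, v 215–249, with the battery at about (204,228). In the scene view the arm hides part of it. I'll enlarge the top view.

```bash
python3 - <<'E'
import cv2
im=cv2.imread("pics/top0.png")[190:260,155:295]
im=cv2.resize(im,None,fx=5.7,fy=5.7,interpolation=cv2.INTER_CUBIC)
cv2.imwrite("pics/crop0.png",im)
E
```

```text
(no output)
```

View pics/crop0.png

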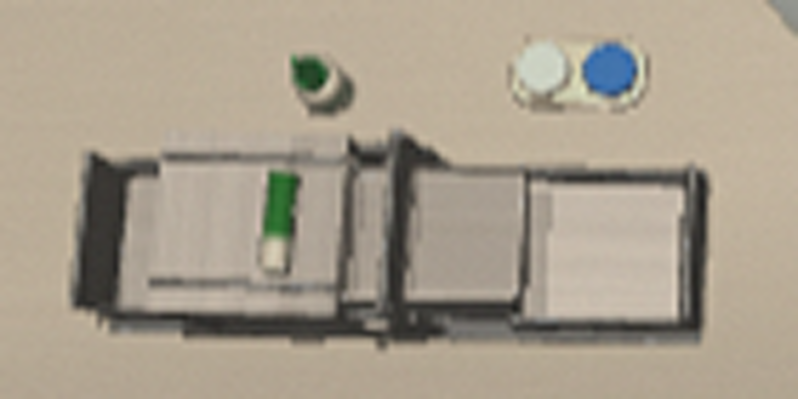

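```bash
cat > h.py <<'E'
import numpy as np
from scipy.optimize import least_squares
T=dict(f=406.0838,cx=319.5505,cy=201.0097,R=np.array([[-0.0207,-0.9998,-0.0053],[-0.9758,0.0214,-0.2176],[0.2177,0.0007,-0.976]]),t=np.array([0.0179,0.5927,1.1275]))
def proj(X):
    c=np.atleast_2d(X)@T['R'].T+T['t'];return np.c_[T['f']*c[:,0]/c[:,2]+T['cx'],T['f']*c[:,1]/c[:,2]+T['cy']]
def back(px,z):
    d=T['R'].T@np.array([(px[0]-T['cx'])/T['f'],(px[1]-T['cy'])/T['f'],1]);o=-T['R'].T@T['t'];return o+d*(z-o[2])/d[2]
def crop(p):return np.array(p)/5.7+[155,190]
def W(p,L):
    c,s=np.cos(p[2]),np.sin(p[2]);L=np.atleast_2d(L);return np.c_[p[0]+c*L[:,0]-s*L[:,1],p[1]+s*L[:,0]+c*L[:,1],L[:,2]]
E
python3 - <<'E'
from h import *
obs=[((279,221),(0,.042,.103)),((283,172),(.025,.042,.105)),((274,272),(-.025,.042,.105)),
((527,172),(.034,-.074,.082)),((520,302),(-.034,-.074,.082)),
((707,172),(.039,-.157,.064)),((702,325),(-.039,-.157,.064)),
((88,152),(.039,.157,.064)),((76,306),(-.039,.157,.064)),
((347,158),(.03,.013,.099)),((338,312),(-.03,.013,.099))]
px=np.array([crop(o[0]) for o in obs]);L=np.array([o[1] for o in obs])
s=least_squares(lambda p:(proj(W(p,L))-px).ravel(),[.55,.2,0],loss='soft_l1',f_scale=.5)
print(s.x,np.degrees(s.x[2]));print(np.round((proj(W(s.x,L))-px),2).tolist())
for n,l in dict(gate_right_low=(0,-.066,.048),batt=(0,.042,.103)).items():print(n,W(s.x,l))
for n,q,z in[("lens_case",(578,72),.018),("dropperA",(312,75),.08)]:print(n,back(crop(q),z))
for n,q in[("pot",(330,244)),("dropB",(371,244))]:print(n,back(q,.035))
E
```

```text
[ 0.50856937  0.2874584  -0.05304797] -3.039424931944225
[[0.54, 0.38], [0.48, 0.07], [0.38, 0.22], [0.49, -0.4], [0.02, 0.46], [-1.44, -0.15], [-2.06, -0.2], [-0.14, 0.04], [-1.07, -0.33], [0.22, 1.46], [-0.08, -4.41]]
gate_right_low [[0.50506984 0.22155124 0.048     ]]
batt [[0.51079634 0.32939932 0.103     ]]
lens_case [0.60264642 0.19837556 0.018     ]
dropperA [0.59025906 0.32390455 0.08      ]
pot [ 0.46939397 -0.02278812  0.035     ]
dropB [ 0.4668239  -0.14338727  0.035     ]
```

```bash
cat >> h.py <<'E'
def rows(p,yaw,goals,yawg):
    """goals: list of (point, nrows); yaw spread evenly; prints tool-frame slides"""
    N=sum(n for _,n in goals);dy=(yawg-yaw)/N;p=np.array(p,float)
    for g,n in goals:
        d=(np.array(g)-p)/n
        for i in range(n):
            a=np.radians(yaw);s=np.array([d@[np.cos(a),np.sin(a),0],d@[np.sin(a),-np.cos(a),0],-d[2]])/.15
            print(np.round(s,2).tolist(),round(-np.radians(dy)/.08,2));p=p+d;yaw+=dy
E
python3 -c "
from h import *
rows([.2184,-.638,.2257],-161.1,[((.46,-.25,.2257),10),((.505,.2216,.20),14)],-93.04)"
```

```text
[-0.24, 0.19, -0.0] -0.62
[-0.25, 0.18, -0.0] -0.62
[-0.25, 0.17, -0.0] -0.62
[-0.26, 0.16, -0.0] -0.62
[-0.27, 0.14, -0.0] -0.62
[-0.28, 0.13, -0.0] -0.62
[-0.28, 0.12, -0.0] -0.62
[-0.29, 0.1, -0.0] -0.62
[-0.29, 0.09, -0.0] -0.62
[-0.3, 0.07, -0.0] -0.62
[-0.18, 0.14, 0.01] -0.62
[-0.19, 0.13, 0.01] -0.62
[-0.19, 0.12, 0.01] -0.62
[-0.2, 0.11, 0.01] -0.62
[-0.2, 0.1, 0.01] -0.62
[-0.21, 0.09, 0.01] -0.62
[-0.21, 0.08, 0.01] -0.62
[-0.22, 0.07, 0.01] -0.62
[-0.22, 0.06, 0.01] -0.62
[-0.22, 0.05, 0.01] -0.62
[-0.22, 0.04, 0.01] -0.62
[-0.22, 0.02, 0.01] -0.62
[-0.23, 0.01, 0.01] -0.62
[-0.23, 0.0, 0.01] -0.62
```

play_rows([
  {"slide": [-0.24,0.19,0],"delta_rot": [0,0,-0.62],"fingers": -1},
  {"slide": [-0.25,0.18,0],"delta_rot": [0,0,-0.62],"fingers": -1},
  {"slide": [-0.25,0.17,0],"delta_rot": [0,0,-0.62],"fingers": -1},
  {"slide": [-0.26,0.16,0],"delta_rot": [0,0,-0.62],"fingers": -1},
  {"slide": [-0.27,0.14,0],"delta_rot": [0,0,-0.62],"fingers": -1},
  {"slide": [-0.28,0.13,0],"delta_rot": [0,0,-0.62],"fingers": -1},
  {"slide": [-0.28,0.12,0],"delta_rot": [0,0,-0.62],"fingers": -1},
  {"slide": [-0.29,0.1,0],"delta_rot": [0,0,-0.62],"fingers": -1},
])

```text
time_s: 1.1
tcp_pos: [0.4126, -0.3255, 0.2264]
eef_rot: [180.0, -0.0, -138.3]
contact_force: [0.7, -0.5, 0.0]
gripper_width: 0.0131
gripper_force: 0.0
```

play_rows([
  {"slide": [-0.29,0.09,0],"delta_rot": [0,0,-0.62],"fingers": -1},
  {"slide": [-0.3,0.07,0],"delta_rot": [0,0,-0.62],"fingers": -1},
  {"slide": [-0.18,0.14,0.01],"delta_rot": [0,0,-0.62],"fingers": -1},
  {"slide": [-0.19,0.13,0.01],"delta_rot": [0,0,-0.62],"fingers": -1},
  {"slide": [-0.19,0.12,0.01],"delta_rot": [0,0,-0.62],"fingers": -1},
  {"slide": [-0.2,0.11,0.01],"delta_rot": [0,0,-0.62],"fingers": -1},
  {"slide": [-0.2,0.1,0.01],"delta_rot": [0,0,-0.62],"fingers": -1},
  {"slide": [-0.21,0.09,0.01],"delta_rot": [0,0,-0.62],"fingers": -1},
])

```text
time_s: 2.1
tcp_pos: [0.4783, -0.0442, 0.2174]
eef_rot: [180.0, -0.0, -115.5]
contact_force: [1.5, 0.1, 0.1]
gripper_width: 0.0007
gripper_force: 0.0
```

play_rows([
  {"slide": [-0.21,0.08,0.01],"delta_rot": [0,0,-0.62],"fingers": -1},
  {"slide": [-0.22,0.07,0.01],"delta_rot": [0,0,-0.62],"fingers": -1},
  {"slide": [-0.22,0.06,0.01],"delta_rot": [0,0,-0.62],"fingers": -1},
  {"slide": [-0.22,0.05,0.01],"delta_rot": [0,0,-0.62],"fingers": -1},
  {"slide": [-0.22,0.04,0.01],"delta_rot": [0,0,-0.62],"fingers": -1},
  {"slide": [-0.22,0.02,0.01],"delta_rot": [0,0,-0.62],"fingers": -1},
  {"slide": [-0.23,0.01,0.01],"delta_rot": [0,0,-0.62],"fingers": -1},
  {"slide": [-0.23,0,0.01],"delta_rot": [0,0,-0.62],"fingers": -1},
])

```text
time_s: 3.1
tcp_pos: [0.5026, 0.2268, 0.2052]
eef_rot: [180.0, -0.0, -92.8]
contact_force: [0.9, -0.2, -0.3]
gripper_width: 0.0004
gripper_force: 0.0
```

play_rows([
  {"slide": [0,0,0],"delta_rot": [0,0,0],"fingers": -1},
  {"slide": [0,0,0],"delta_rot": [0,0,0],"fingers": -1},
])

```text
time_s: 3.35
tcp_pos: [0.5024, 0.2253, 0.2051]
eef_rot: [180.0, -0.0, -92.9]
contact_force: [-0.1, 0.5, -0.1]
gripper_width: 0.0005
gripper_force: 0.0
```

```bash
python3 - <<'E'
from plant import r
import cv2,numpy as np
s=r.get_state();print(s["tcp_pos"],s["eef_rot"],s["contact_force"],s["joints"])
a=r.capture("top")["image"][170:260,140:300];b=r.capture("scene")["image"][140:260,170:350]
a=cv2.resize(a,(800,450),interpolation=cv2.INTER_CUBIC);cv2.imwrite("pics/top1.png",a)
cv2.imwrite("pics/scene1.png",cv2.resize(b,(780,520),interpolation=cv2.INTER_CUBIC))
E
```

```text
[0.50239814 0.22533899 0.20513281] [ 1.79951051e+02 -4.28729100e-02 -9.29098797e+01] [-0.13062834  0.54263219 -0.1479573 ] [ 4.45378494e+01  9.80758736e+00 -1.69071236e+01 -7.90507331e-03
 -6.33499742e+01 -4.74441977e+01]
```

View pics/top1.png

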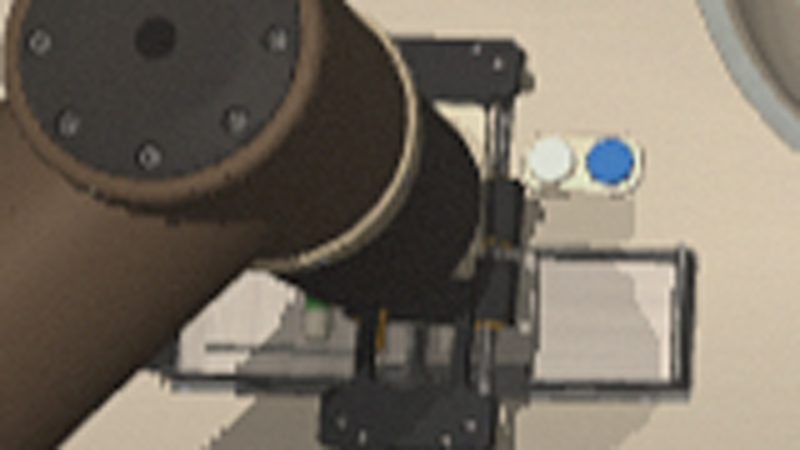

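View pics/scene1.png

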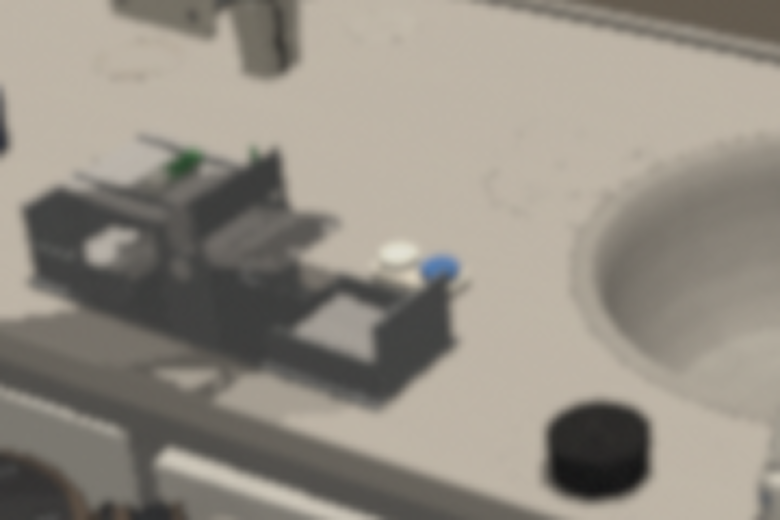

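Both bins, the raised gate and the battery (scene crop 185,163) are visible, and the fingertips are at about (268,70). I'll cross-check the fit in this camera.

```bash
python3 - <<'E'
import numpy as np
from h import W
R=np.array([[0.4806,-0.8767,-0.0217],[-0.4554,-0.2284,-0.8605],[0.7494,0.4235,-0.509]]);t=np.array([-0.2692,0.3567,0.9])
def P(X):
    c=R@np.ravel(X)+t;u=464.374*c[:2]/c[2]+[316.057,193.011];return np.round((u-[170,140])*4.333,0)
p=[.5086,.2875,-.053]
for n,l in dict(batt=(0,.042,.103),gateF=(-.034,-.073,.085),gateB=(.034,-.073,.085),endF=(-.039,-.157,.064),endB=(.039,-.157,.064),plateB=(.039,-.0145,.116),plateF=(-.039,-.0145,.116)).items():print(n,P(W(p,l)))
print("tcp",P([.5024,.2253,.2051]))
E
```

```text
batt [171. 171.]
gateF [270. 260.]
gateB [337. 214.]
endF [371. 327.]
endB [444. 270.]
plateB [270. 150.]
plateF [191. 200.]
tcp [268.  71.]
```

play_rows([
  {"slide": [0.025,-0.02,0.15],"delta_rot": [0,0,0.02],"fingers": -1},
  {"slide": [0,0,0.2],"delta_rot": [0,0,0],"fingers": -1},
  {"slide": [0,0,0.2],"delta_rot": [0,0,0],"fingers": -1},
  {"slide": [0,0,0.15],"delta_rot": [0,0,0],"fingers": -1},
  {"slide": [0,0,0.03],"delta_rot": [0,0,0],"fingers": -1},
  {"slide": [0,0,0.03],"delta_rot": [0,0,0],"fingers": -1},
  {"slide": [0,0,0.03],"delta_rot": [0,0,0],"fingers": -1},
])

```text
time_s: 4.32
tcp_pos: [0.5062, 0.2221, 0.0878]
eef_rot: [-179.9, 0.1, -93.0]
contact_force: [0.4, -0.1, -0.3]
gripper_width: 0.0002
gripper_force: 0.0
```

play_rows([
  {"slide": [0,0,0.03],"delta_rot": [0,0,0],"fingers": -1},
  {"slide": [0,0,0.03],"delta_rot": [0,0,0],"fingers": -1},
  {"slide": [0,0,0.03],"delta_rot": [0,0,0],"fingers": -1},
  {"slide": [0,0,0.03],"delta_rot": [0,0,0],"fingers": -1},
])

```text
time_s: 4.82
tcp_pos: [0.5056, 0.2218, 0.0688]
eef_rot: [180.0, -0.0, -93.0]
contact_force: [-0.2, -1.6, 0.5]
gripper_width: 0.0005
gripper_force: 0.5
```

play_rows([
  {"slide": [0,0,0.03],"delta_rot": [0,0,0],"fingers": -1},
  {"slide": [0,0,0.03],"delta_rot": [0,0,0],"fingers": -1},
  {"slide": [0,0,0.03],"delta_rot": [0,0,0],"fingers": -1},
  {"slide": [0,0,0.02],"delta_rot": [0,0,0],"fingers": -1},
])

```text
time_s: 5.32
tcp_pos: [0.5057, 0.2221, 0.0523]
eef_rot: [-180.0, 0.0, -93.0]
contact_force: [0.7, -0.1, 1.0]
gripper_width: 0.0
gripper_force: 0.5
```

play_rows([
  {"slide": [0,0,0.01],"delta_rot": [0,0,0],"fingers": -1},
  {"slide": [0,0,0],"delta_rot": [0,0,0],"fingers": -1},
])

```text
time_s: 5.58
tcp_pos: [0.5056, 0.2218, 0.051]
eef_rot: [180.0, -0.0, -93.0]
contact_force: [0.5, -0.7, -0.5]
gripper_width: 0.0002
gripper_force: 0.0
```

play_rows([
  {"slide": [0,0,0.01],"delta_rot": [0,0,0],"fingers": -1},
  {"slide": [0,0,0],"delta_rot": [0,0,0],"fingers": -1},
])

```text
time_s: 5.82
tcp_pos: [0.5057, 0.2219, 0.0497]
eef_rot: [-180.0, 0.0, -93.0]
contact_force: [-0.6, 0.0, 2.7]
gripper_width: 0.0003
gripper_force: 1.1
```

play_rows([
  {"slide": [0,0,0.01],"delta_rot": [0,0,0],"fingers": -1},
  {"slide": [0,0,0],"delta_rot": [0,0,0],"fingers": -1},
])

```text
time_s: 6.08
tcp_pos: [0.5058, 0.222, 0.0491]
eef_rot: [-180.0, 0.0, -93.0]
contact_force: [-4.1, -0.6, 11.0]
gripper_width: 0.0004
gripper_force: 5.8
```

play_rows([
  {"slide": [0,0,-0.05],"delta_rot": [0,0,0],"fingers": -1},
  {"slide": [0,0,-0.2],"delta_rot": [0,0,0],"fingers": -1},
  {"slide": [0,0,-0.3],"delta_rot": [0,0,0],"fingers": -1},
  {"slide": [0,0,-0.3],"delta_rot": [0,0,0],"fingers": -1},
  {"slide": [0,0,-0.15],"delta_rot": [0,0,0],"fingers": -1},
])

```text
time_s: 6.7
tcp_pos: [0.5063, 0.2222, 0.2009]
eef_rot: [-179.9, 0.1, -93.0]
contact_force: [0.6, 0.3, 0.2]
gripper_width: 0.0007
gripper_force: 0.0
```

play_rows([
  {"slide": [-0.1,0,0],"delta_rot": [0,0,0],"fingers": -1},
  {"slide": [-0.2,0,0],"delta_rot": [0,0,0],"fingers": -1},
  {"slide": [-0.2,0,0],"delta_rot": [0,0,0],"fingers": -1},
  {"slide": [-0.2,0,0],"delta_rot": [0,0,0],"fingers": -1},
  {"slide": [-0.2,0,0],"delta_rot": [0,0,0],"fingers": -1},
  {"slide": [-0.1,0,0],"delta_rot": [0,0,0],"fingers": -1},
  {"slide": [0,0,0],"delta_rot": [0,0,0],"fingers": -1},
  {"slide": [0,0,0],"delta_rot": [0,0,0],"fingers": -1},
])

```text
time_s: 7.7
tcp_pos: [0.5132, 0.3713, 0.1977]
eef_rot: [180.0, -0.0, -93.0]
contact_force: [0.4, -1.1, 0.6]
gripper_width: 0.0001
gripper_force: 0.0
```

```bash
python3 - <<'E'
from plant import r
import cv2,numpy as np
s=r.get_state();print(s["tcp_pos"],s["eef_rot"],s["contact_force"],s["joints"])
a=r.capture("top")["image"][190:260,155:295];b=r.capture("scene")["image"][140:260,150:310]
a=cv2.resize(a,(600,300),interpolation=cv2.INTER_CUBIC)
b=cv2.resize(b,(400,300),interpolation=cv2.INTER_CUBIC)
cv2.imwrite("pics/two2.png",np.vstack([a[:, :],cv2.copyMakeBorder(b,0,0,0,200,cv2.BORDER_CONSTANT)]))
E
```

```text
[0.5132135  0.37134432 0.19772267] [ 1.79969852e+02 -3.81397002e-02 -9.29899320e+01] [ 0.36115643 -1.08058339  0.6407032 ] [ 5.35101437e+01  1.77958844e+01 -7.19200795e+00 -4.50995427e-03
 -6.50605517e+01 -5.64981823e+01]
```

View pics/two2.png

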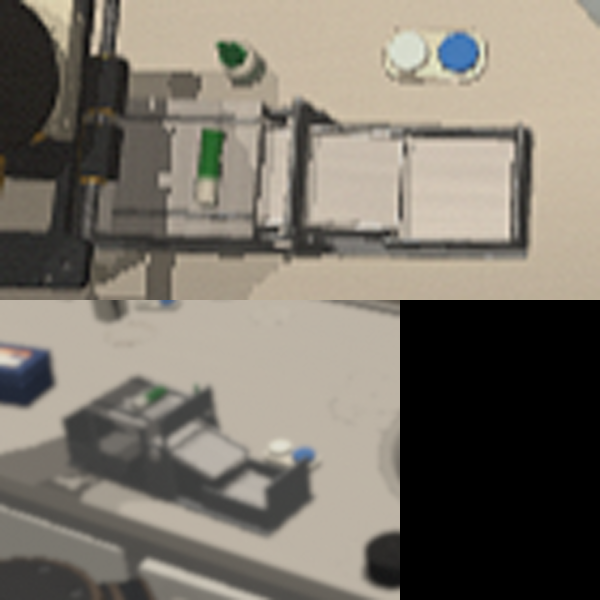

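The gate now rests tipped right, with its right end low (top crop edge at u≈403). The battery is undisturbed at (208,166). I'll lower the fingers left of it.

play_rows([
  {"slide": [0,0,0.1],"delta_rot": [0,0,0],"fingers": -1},
  {"slide": [0,0,0.15],"delta_rot": [0,0,0],"fingers": -1},
  {"slide": [0,0,0.15],"delta_rot": [0,0,0],"fingers": -1},
  {"slide": [0,0,0.1],"delta_rot": [0,0,0],"fingers": -1},
  {"slide": [0,0,0.07],"delta_rot": [0,0,0],"fingers": -1},
  {"slide": [0,0,0.05],"delta_rot": [0,0,0],"fingers": -1},
  {"slide": [0,0,0.02],"delta_rot": [0,0,0],"fingers": -1},
  {"slide": [0,0,0],"delta_rot": [0,0,0],"fingers": -1},
])

```text
time_s: 8.8
tcp_pos: [0.5136, 0.3717, 0.1023]
eef_rot: [-180.0, 0.0, -93.0]
contact_force: [-0.4, -0.5, -0.1]
gripper_width: 0.0003
gripper_force: 0.0
```

play_rows([
  {"slide": [0.03,0,0],"delta_rot": [0,0,0],"fingers": -1},
  {"slide": [0.03,0,0],"delta_rot": [0,0,0],"fingers": -1},
  {"slide": [0.03,0,0],"delta_rot": [0,0,0],"fingers": -1},
  {"slide": [0.02,0,0],"delta_rot": [0,0,0],"fingers": -1},
])

```text
time_s: 9.3
tcp_pos: [0.5126, 0.3547, 0.1022]
eef_rot: [-180.0, 0.0, -93.0]
contact_force: [-0.8, 0.2, -0.5]
gripper_width: 0.0005
gripper_force: 0.0
```

play_rows([
  {"slide": [0.015,0,0],"delta_rot": [0,0,0],"fingers": -1},
  {"slide": [0.015,0,0],"delta_rot": [0,0,0],"fingers": -1},
  {"slide": [0.015,0,0],"delta_rot": [0,0,0],"fingers": -1},
  {"slide": [0.015,0,0],"delta_rot": [0,0,0],"fingers": -1},
  {"slide": [0.015,0,0],"delta_rot": [0,0,0],"fingers": -1},
  {"slide": [0.015,0,0],"delta_rot": [0,0,0],"fingers": -1},
  {"slide": [0.015,0,0],"delta_rot": [0,0,0],"fingers": -1},
  {"slide": [0.015,0,0],"delta_rot": [0,0,0],"fingers": -1},
])

```text
time_s: 10.3
tcp_pos: [0.5117, 0.337, 0.1021]
eef_rot: [-180.0, 0.0, -93.0]
contact_force: [-0.2, 2.0, 2.2]
gripper_width: 0.0005
gripper_force: 0.8
```

```bash
python3 - <<'E'
from plant import r
import cv2,numpy as np
a=r.capture("top")["image"][190:260,155:295];b=r.capture("scene")["image"][140:260,150:310]
a=cv2.resize(a,(600,300),interpolation=cv2.INTER_CUBIC)
b=cv2.resize(b,(400,300),interpolation=cv2.INTER_CUBIC)
cv2.imwrite("pics/two3.png",np.vstack([a[:, :],cv2.copyMakeBorder(b,0,0,0,200,cv2.BORDER_CONSTANT)]))
E
```

```text
(no output)
```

View pics/two3.png

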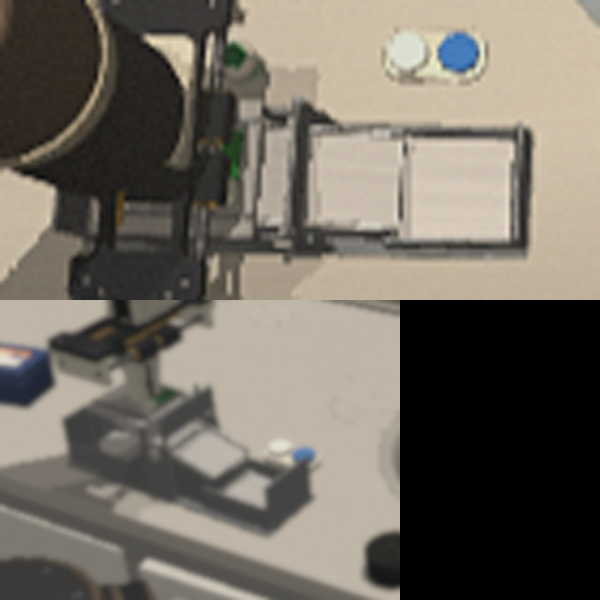

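The battery is ahead of the fingers, still on the shelf and straight (green at 235,157; edge at u≈258). I'll keep pushing.

play_rows([
  {"slide": [0.015,0,0],"delta_rot": [0,0,0],"fingers": -1},
  {"slide": [0.015,0,0],"delta_rot": [0,0,0],"fingers": -1},
  {"slide": [0.015,0,0],"delta_rot": [0,0,0],"fingers": -1},
  {"slide": [0.015,0,0],"delta_rot": [0,0,0],"fingers": -1},
  {"slide": [0.015,0,0],"delta_rot": [0,0,0],"fingers": -1},
  {"slide": [0.015,0,0],"delta_rot": [0,0,0],"fingers": -1},
  {"slide": [0.015,0,0],"delta_rot": [0,0,0],"fingers": -1},
  {"slide": [0.015,0,0],"delta_rot": [0,0,0],"fingers": -1},
])

```text
time_s: 11.4
tcp_pos: [0.5104, 0.3186, 0.1018]
eef_rot: [180.0, -0.0, -93.0]
contact_force: [0.0, -0.0, -0.3]
gripper_width: 0.0003
gripper_force: 0.0
```

play_rows([
  {"slide": [0.015,0,0],"delta_rot": [0,0,0],"fingers": -1},
  {"slide": [0,0,0],"delta_rot": [0,0,0],"fingers": -1},
  {"slide": [0,0,0],"delta_rot": [0,0,0],"fingers": -1},
  {"slide": [0,0,0],"delta_rot": [0,0,0],"fingers": -1},
])

```text
time_s: 11.9
tcp_pos: [0.5106, 0.317, 0.1021]
eef_rot: [-180.0, 0.0, -93.0]
contact_force: [0.3, -0.3, 0.6]
gripper_width: 0.0004
gripper_force: 0.0
```

```bash
python3 - <<'E'
from plant import r
import cv2,numpy as np
a=r.capture("top")["image"][190:260,155:295];b=r.capture("scene")["image"][140:260,150:310]
a=cv2.resize(a,(600,300),interpolation=cv2.INTER_CUBIC)
b=cv2.resize(b,(400,300),interpolation=cv2.INTER_CUBIC)
cv2.imwrite("pics/two4.png",np.vstack([a[:, :],cv2.copyMakeBorder(b,0,0,0,200,cv2.BORDER_CONSTANT)]))
E
```

```text
(no output)
```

View pics/two4.png

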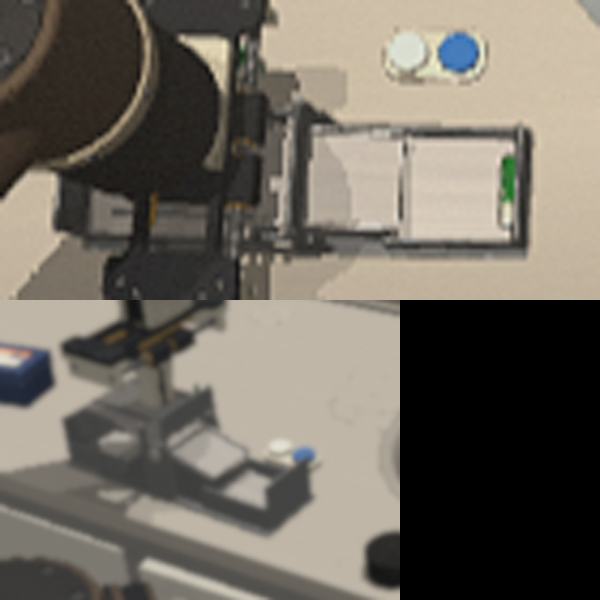

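The battery has rolled into the right bin and lies by its end wall (508,190), and the gate is still tipped right. I'll back off, raise the fingers and check.

play_rows([
  {"slide": [-0.03,0,-0.02],"delta_rot": [0,0,0],"fingers": -1},
  {"slide": [0,0,-0.15],"delta_rot": [0,0,0],"fingers": -1},
  {"slide": [0,0,-0.25],"delta_rot": [0,0,0],"fingers": -1},
  {"slide": [0,0,-0.25],"delta_rot": [0,0,0],"fingers": -1},
  {"slide": [0,0,0],"delta_rot": [0,0,0],"fingers": -1},
  {"slide": [0,0,0],"delta_rot": [0,0,0],"fingers": -1},
  {"slide": [0,0,0],"delta_rot": [0,0,0],"fingers": -1},
  {"slide": [0,0,0],"delta_rot": [0,0,0],"fingers": -1},
])

```text
time_s: 13.0
tcp_pos: [0.5105, 0.3212, 0.2016]
eef_rot: [179.9, -0.1, -93.0]
contact_force: [0.6, 0.5, -0.8]
gripper_width: 0.0005
gripper_force: 0.0
```

```bash
python3 - <<'E'
from plant import r
import cv2
s=r.get_state();print(s["tcp_pos"],s["contact_force"])
a=r.capture("top")["image"][170:270,140:380]
cv2.imwrite("pics/top5.png",cv2.resize(a,(792,330),interpolation=cv2.INTER_CUBIC))
E
```

```text
[0.51053174 0.32116919 0.20161666] [ 0.55212635  0.51764379 -0.82176915]
```

View pics/top5.png

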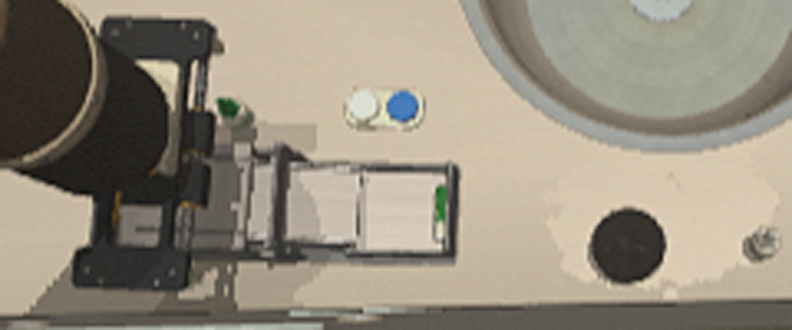

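The battery rests in the right bin (440,205), the gate is tipped right, and the nearby bystanders stand where they were. The arm is clear of everything.

```bash
python3 -c "
from plant import r
print(r.close_job())"
```

```text
the job is handed in; nothing more can be done
None
```

I pressed the gate fully over to the right and pushed the battery off the shelf; it rolled into the right-hand bin. The job was handed in at about 13 s with the gate still tipped right, the arm clear, and none of the things I could see near the sorter moved.

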